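Sweep the loose jar lids into the lid tray

ROBOT

A 7-joint arm with a two-finger parallel gripper is mounted at the origin on a cart in front of the work surface, level with it; the furniture and walls round the work are solid. World frame = base frame: x ahead of the robot, y to its left, z up, the work surface at z = 0. Lengths are in mm, angles in rad, forces in N, time in s.
With the tool pointing down it reaches from about 425 to 825 mm from the base axis. Payload 3.6 kg.
Tool frame: the origin (TCP) lies midway between the tips of the shut fingers; the grasp point (between the pads) lies 19 mm behind it (r.tcp_to_grasp is the distance from the TCP to the grasp point, in mm); z points along the fingers, y is the line along which they close (so a half turn about z gives the same grasp; the last joint's range is limited). The gripper opens to 85 mm and grips with 20 to 120 N. Pads are 22 mm wide; open, the fingers measure 114 mm over their backs; the gripper's body (76 mm by 85 mm) begins 54 mm behind the grasp point. The pads swing forward as they close: fully open they stand 13 mm farther back than shut.
Start: joints at [1.161, 0.615, -0.013, 1.423, 0.008, 1.103, -0.04], TCP at [242.796, -602.92, 231.297] pointing down, gripper open.
Joint ranges: [-3.12, 3.12], [-0.3, 2.06], [-1.34, 1.32], [0.26, 2.42], [-1.36, 4.5], [0.01, 1.98], [-2.84, 2.84]. Speed limits (rad/s): [2.79, 2.79, 3.14, 3.14, 3.14, 3.14, 3.14].

INTERFACE

Orientations are given as a unit quaternion [x, y, z, w].
In Python, from bench import r gives the robot as it stands. Calls block until the motion is done:
- r.move_ptp(position, orientation): joint-space move of the TCP to a pose.
- r.servo_line(position, ori=None, rate=150): straight line of the TCP; ori=None keeps the orientation; rate is the mean speed in mm/s.
- r.move_j(angles): joint-space move.
- r.open() and r.clamp(effort=None): open the fingers fully, or close them until they stop; effort is the grip in N (None keeps the last).
- r.pause(seconds).
- r.solve_ik(position, orientation): joint angles nearest the present ones, or None.
- r.sense(): the state.
- r.grab_frame(name): name is "side" or "top" or "wrist"; returns (picture, depth): 400x640x3 uint8, blue, green, red; 400x640 float32, mm along the optical axis (not along the pixel's ray), 0 where there is no reading.
- r.calibration(name): a dict with "mtx" (3x3 intrinsics, pixels), "dist" ([k1, k2, p1, p2, k3] as OpenCV has them; the pictures are not rectified), "world_from_camera" (4x4, takes a point from camera to world coordinates). Camera axes: x right, y down, z forward; pixel columns grow to the right and rows downward; lengths in mm; the calibration is good to about 2 mm. A picture is of the moment at which its call begins: read the wrist's pose just before it. calibration takes no time and is no camera call; for the wrist camera it gives the pose at the moment of the call.
A pose or a line that the arm cannot do raises r.IKError and nothing moves.
- r.job_done(): hands the job in; it is judged then, once.
Trained networks look in the newest picture that a camera, given by its name, has taken for a name from the list of things; names that differ only in an ending like _2 or _b are one class to them, and where a whole thing is asked for, a point or a joint stands for the part that bears it (a point fixed in the world has none). Each returns a list of dicts, best first, with "confidence" (0 to 1); they miss things now and then, are a little off and sometimes report something else, mostly with a low value. They report only what shows in the picture. A call takes as long as a camera call. They do not tell look-alikes from the thing itself.
- r.trace(camera, query): "pixels" (400x640 bool, what is visible of it) and "location" ([row, column] in pixels, amid what is visible of it).
The state is a dict: "time": time; "q": joint angles; "qd": joint speeds; "effort": joint torques, N m; "eef_pos": TCP position; "eef_rot": TCP orientation; "force": force on the tool from outside, world axes, zero at the start; "ft_torque": the same for the moment, N m; "grip_width": finger opening in mm; "grasp_force": force on a finger pad.
Only numpy, scipy, OpenCV 4.12 (cv2) and the standard library are available. Lean on these libraries where they do the work, as an engineer would, in place of code of your own. Each camera call takes 0.05 s, during which the arm holds its last target. There are 200 camera calls.

TASK

Sweep the three loose black jar lids across the worktop with your closed fingers, in through the open side of the low three-sided steel tray, until each lies flat and wholly inside it. Only push them along the worktop: never lift a lid or take it between the fingers. Leave the roll of tape, the tin and the wedge of cheese beside them where they stand.

Things in the scene. Friction and masses are not known exactly. Their poses are not given: they have to be found in the camera images.
- lid_tray: low steel tray, fixed. Inside 150 mm (x) by 120 mm (y); walls at -x, +x, +y, 30 mm high, 4 mm thick. Its -y side (to the robot's right) is open, full width, no lip; side walls end there in guides flaring out to 28 mm before the mouth and 94 mm either side of the middle. Origin: centre of the inside floor, level with the worktop: mouth at y = -60 mm, back wall at y = +60 mm. Yaw within 15 degrees
- lid1: black plastic screw lid of a jar lying flat, top side up: solid disc 44 mm across, 14 mm high, ribbed edge, about 30 g (its mass varies). Origin: centre of its underside, z up. The three lids are alike
- lid2: black plastic screw lid of a jar lying flat, top side up: solid disc 44 mm across, 14 mm high, ribbed edge, about 30 g (its mass varies). Origin: centre of its underside, z up. The three lids are alike
- lid3: black plastic screw lid of a jar lying flat, top side up: solid disc 44 mm across, 14 mm high, ribbed edge, about 30 g (its mass varies). Origin: centre of its underside, z up. The three lids are alike
- tape: roll of tan tape lying flat, 62 mm across, 19 mm high. Bystander, as are the tin and the cheese: each stands near the worktop's front edge beside the lids, or beyond the lid farthest from the tray; a lid pushed straight along world +y clears them by 10 mm or more, and none stands beyond y = 0.07. Origin: centre of its underside
- tin: low oblong food tin, 63 x 105 mm (x by y), 24 mm high. Bystander. Origin: centre of its underside
- cheese: film-wrapped wedge of cheese, 69 x 101 mm (x by y), 47 mm high. Bystander. Origin: centre of its underside
- glass_screen: clear glass screen standing upright behind the lids' row, fixed, 237 mm high: its near face runs along y from -1.13 to +0.24 at x = 0.61 (foot at 0.606), leaning a little away from the robot. Keep the gripper and wrist clear of it; lids lie at least 75 mm in front. Origin: its foot
Mind the look-alikes: they are no part of the job. What is shaped like the lid3 but purple or yellow is not meant.

How it is judged (in metres and radians):
At the end, for the whole second after the job is handed in: All three lids lie flat and still, wholly inside the tray (at most 4 mm out of the mouth: centres within 57 mm of the tray's centre along its x and 42 mm along its y, undersides under 6 mm up, tilt under 0.15 rad). Tape, tin and cheese are within 20 mm of where they stood (x of lid1 in the frame of lid_tray between -0.057 and 0.057 m and y of lid1 in the frame of lid_tray between -0.042 and 0.042 m and height (world z) of each of lid1, lid2, lid3 below 0.006 m and angle between each of lid1, lid2, lid3's own z axis and vertical below 0.15 rad and linear speed of each of lid1, lid2, lid3 below 0.02 m/s and x of lid2 in the frame of lid_tray between -0.057 and 0.057 m and y of lid2 in the frame of lid_tray between -0.042 and 0.042 m and x of lid3 in the frame of lid_tray between -0.057 and 0.057 m and y of lid3 in the frame of lid_tray between -0.042 and 0.042 m and distance of each of tape, tin, cheese from where it was at the start of the episode below 0.02 m); the robot touches nothing.
It fails at once if a lid is lifted or tipped up (its underside's centre over 20 mm high) (height (world z) of any of lid1, lid2, lid3 above 0.02 m).
It fails at once if a lid is taken between the fingers (grasp point over the lid's middle within 15 mm and lower than 29 mm) ((horizontal distance between the grasp point and lid1 below 0.015 m and height (world z) of the grasp point below 0.029 m) or (horizontal distance between the grasp point and lid2 below 0.015 m and height (world z) of the grasp point below 0.029 m) or (horizontal distance between the grasp point and lid3 below 0.015 m and height (world z) of the grasp point below 0.029 m)).
It fails at once if the tape, the tin or the cheese is moved by more than 20 mm (distance of any of tape, tin, cheese from where it was at the start of the episode above 0.02 m).
It also fails if it takes over 69 s, if anything falls off the work surface, if the arm or the gripper's body presses on something with over 40 N, if the wrist force passes 120 N, or if a joint passes its speed limit or range.

## Working session

There is one attempt and no reset: what is moved stays moved. The work goes in short steps, each a Python script; the robot and the scene stay as the last script left them, time stands still between calls to the robot, and variables do not carry over. Pictures are saved under pics/ and viewed, at most 10 in all, crops included, and the job is handed in when it is done.

```bash
mkdir -p pics
cat > h.py <<'E'
import numpy as np, cv2
from bench import r
def world(cam,px,z=None,depth=None):
    c=r.calibration(cam);T=np.array(c["world_from_camera"])
    px=np.asarray(px,float).reshape(-1,1,2)
    n=cv2.undistortPoints(px,np.array(c["mtx"]),np.array(c["dist"])).reshape(-1,2)
    d=np.c_[n,np.ones(len(n))]
    if depth is not None: return (d*np.asarray(depth).reshape(-1,1))@T[:3,:3].T+T[:3,3]
    D=d@T[:3,:3].T; return T[:3,3]+D*((z-T[2,3])/D[:,2])[:,None]
E
python3 - <<'E'
from h import *
ims={}
for cam in("top","side"):
    im,d=r.grab_frame(cam); ims[cam]=im; cv2.imwrite(f"pics/{cam}0.png",im); np.save(f"{cam}d.npy",d)
    for q in("lid1","tape","tin","cheese","lid_tray"):
        for o in r.trace(cam,q):
            m=o["pixels"]; v,u=np.nonzero(m); 
            w=world(cam,np.c_[u,v],depth=d[m]); w=w[d[m]>0]
            print(cam,q,round(o["confidence"],2),np.round(o["location"]),m.sum(),np.round(np.percentile(w,[2,50,98],axis=0)).tolist() if len(w) else None,im[m].mean(0).round())
s=r.sense();print(s["time"],s["eef_rot"],s["grip_width"])
E
```

```text
top lid1 0.6 [191. 386.] 117 [[512.0, -430.0, 9.0], [530.0, -410.0, 14.0], [549.0, -393.0, 21.0]] [ 44. 135. 156.]
top lid1 0.53 [220. 298.] 136 [[433.0, -145.0, 4.0], [450.0, -125.0, 15.0], [470.0, -105.0, 22.0]] [39. 43. 46.]
top lid1 0.45 [215. 473.] 145 [[440.0, -725.0, 4.0], [460.0, -702.0, 14.0], [480.0, -684.0, 21.0]] [88. 47. 81.]
top lid1 0.44 [204. 333.] 136 [[478.0, -253.0, -2.0], [497.0, -236.0, 15.0], [518.0, -216.0, 20.0]] [38. 42. 46.]
top tape 0.62 [206. 335.] 133 [[476.0, -257.0, 4.0], [494.0, -236.0, 15.0], [515.0, -218.0, 20.0]] [37. 41. 44.]
top tape 0.51 [239. 326.] 195 [[340.0, -249.0, 3.0], [369.0, -219.0, 19.0], [396.0, -193.0, 25.0]] [ 91. 130. 150.]
top tape 0.48 [243. 270.] 371 [[341.0, -58.0, -1.0], [370.0, -30.0, 45.0], [398.0, 22.0, 52.0]] [ 97. 120. 135.]
top cheese 0.93 [243. 269.] 373 [[341.0, -56.0, 1.0], [370.0, -28.0, 45.0], [397.0, 30.0, 52.0]] [ 97. 119. 135.]
top lid_tray 0.98 [208. 168.] 2033 [[403.0, 257.0, -4.0], [486.0, 331.0, 2.0], [563.0, 395.0, 32.0]] [114. 120. 124.]
side lid1 0.76 [307. 345.] 183 [[440.0, -727.0, 5.0], [460.0, -711.0, 1
[... 359 characters left out ...]
 -109.0, 19.0]] [34. 36. 38.]
side lid1 0.21 [207. 285.] 212 [[342.0, -256.0, -0.0], [371.0, -231.0, 16.0], [397.0, -198.0, 24.0]] [102. 140. 159.]
side tape 0.61 [209. 284.] 208 [[342.0, -256.0, 1.0], [369.0, -231.0, 16.0], [395.0, -197.0, 24.0]] [101. 139. 158.]
side tin 0.61 [235. 314.] 471 [[412.0, -461.0, 2.0], [441.0, -418.0, 22.0], [473.0, -358.0, 28.0]] [100. 101. 101.]
side cheese 0.82 [174. 276.] 249 [[349.0, -63.0, 2.0], [375.0, -51.0, 39.0], [403.0, 8.0, 52.0]] [106. 133. 150.]
side lid_tray 0.88 [125. 287.] 645 [[429.0, 235.0, -5.0], [501.0, 347.0, 4.0], [566.0, 399.0, 31.0]] [145. 156. 158.]
0.6 [ 9.81736215e-01  1.90247218e-01  2.51239252e-05 -8.93681198e-06] 85.39103293137124
```

View pics/top0.png

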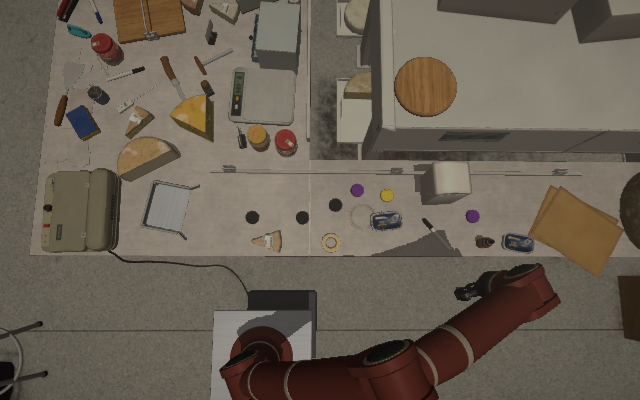

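View pics/side0.png

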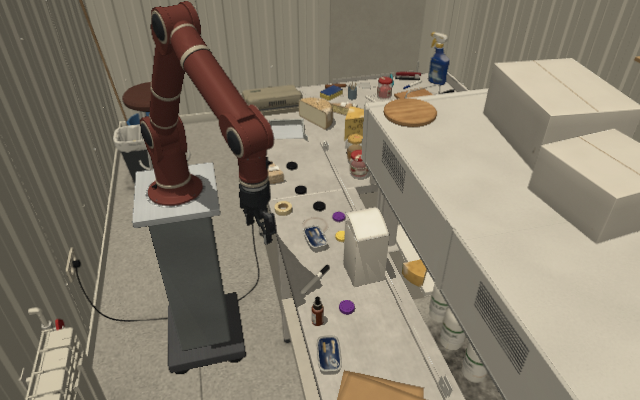

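The top picture shows black lids at about (252,217), (302,217) and (335,205). The look-alikes are purple lids at (357,190) and (473,216) and a yellow one at (387,195). The tape is at (331,242), tin at (386,220), cheese at (267,241) and tray at (168,208). I choose the three black ones and will check them in a close crop.

Run:
```python
from h import *
im=cv2.imread("pics/top0.png");d=np.load("topd.npy")
g=im.max(2); m=((g<75)).astype(np.uint8); 
n,l,st,c=cv2.connectedComponentsWithStats(m)
for i in range(1,n):
    if 130<c[i,0]<345 and 190<c[i,1]<235 and st[i,4]>40: 
        print("lid",c[i].round(1),st[i,2:].tolist(),world("top",c[i],14)[0].round(1))
im_=im[165:262,125:400]
cv2.imwrite("pics/crop.png",cv2.resize(im_,None,fx=2.9,fy=2.9,interpolation=cv2.INTER_CUBIC))
# tray top rims z~30
v,u=np.nonzero(d[170:245,130:215]>0); u=u+130;v=v+170
w=world("top",np.c_[u,v],depth=d[v,u]); k=(w[:,2]>18)&(w[:,2]<40)
np.save("rim.npy",w[k]); 
mm=np.zeros(im.shape[:2],np.uint8); mm[v[k],u[k]]=255
cv2.imwrite("pics/rim.png",cv2.resize(np.vstack([im[170:245,130:215],cv2.cvtColor(mm,8)[170:245,130:215]]),None,fx=4,fy=4,interpolation=0))
```

```text
lid [149.1 204.2] [16, 44, 146] [493.3 384.6  14. ]
lid [334.9 204.5] [13, 14, 137] [ 496.2 -235.9   14. ]
lid [251.9 217. ] [13, 13, 136] [452.  42.  14.]
lid [302.  217.1] [13, 13, 138] [ 452.7 -125.3   14. ]
```

View pics/crop.png

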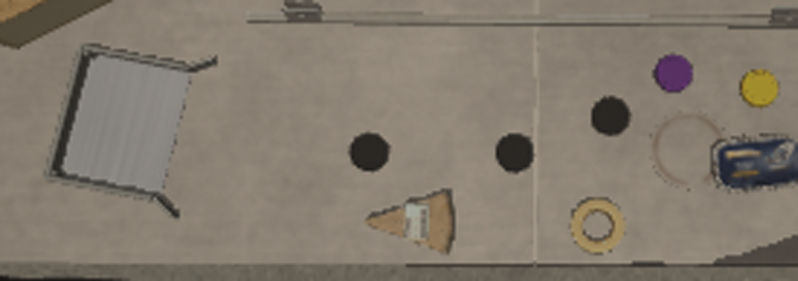

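View pics/rim.png

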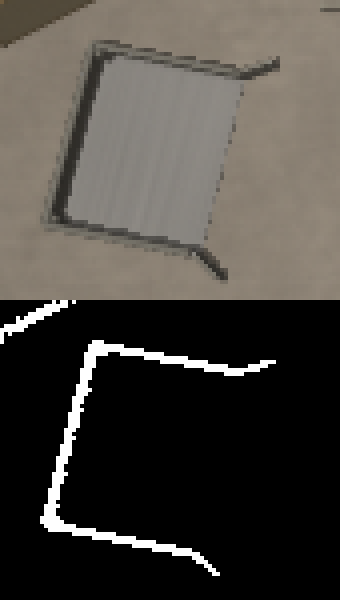

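The crop confirms three black lids, at crop (369,152), (514,152) and (610,116). The tray's mouth faces -y and is yawed by roughly -12 degrees. The rim mask gives its corners, so next I fit the tray pose and push the nearest lid first.

```bash
cat >> h.py <<'E'
import json,os
RIM=np.array([[153,180.5],[141.3,225.3],[190.2,188.7],[178.2,232.7]])
def tray():
    w=world("top",RIM,30)[:,:2]; back=w[:2].mean(0); mouth=w[2:].mean(0)
    xd=(w[0]-w[1])/np.linalg.norm(w[0]-w[1])+(w[2]-w[3])/np.linalg.norm(w[2]-w[3])
    yd=back-mouth; yaw=(np.arctan2(xd[1],xd[0])+np.arctan2(yd[1],yd[0])-np.pi/2)/2
    X=np.array([np.cos(yaw),np.sin(yaw)]);Y=np.array([-X[1],X[0]])
    return back-64*Y,yaw,X,Y,w
def find(exp,rad=45,z=14):
    im,d=r.grab_frame("top")
    v,u=np.nonzero((im.max(2)<75)&(d>0)); w=world("top",np.c_[u,v],depth=d[v,u])
    k=(abs(w[:,2]-z)<11)&(np.hypot(*(w[:,:2]-exp).T)<rad)
    if k.sum()<60: return None,k.sum()
    return world("top",[[u[k].mean(),v[k].mean()]],14)[0,:2],k.sum()
def quat(d):
    a=np.arctan2(d[1],d[0])/2; return [np.cos(a),np.sin(a),0,0]
OFF=33; Z=5
def push(lid,goal,above=False,gap=8,rate=110):
    d=(goal-lid)/np.linalg.norm(goal-lid); s=lid-d*(OFF+gap); e=goal-d*OFF; q=quat(d)
    if above:
        r.move_ptp([*s,110],q); r.servo_line([*s,Z],rate=150)
    else: r.servo_line([*s,Z],q,rate=100)
    r.servo_line([*e,Z],rate=rate)
    f=r.sense(); r.servo_line([*(e-d*15),Z],rate=100)
    return f["force"].round(1) if hasattr(f["force"],"round") else f["force"]
E
python3 - <<'E'
from h import *
o,yaw,X,Y,w=tray(); print(o.round(1),np.degrees(yaw).round(1),w.round(0).tolist())
print("sizes",[round(float(np.linalg.norm(w[i]-w[j]))) for i,j in((0,1),(2,3),(0,2),(1,3))],"want 158 154 124 124")
T=lambda x,y:o+x*X+y*Y
for t in (T(-40,20),T(40,20),T(0,-18)): print(t.round(),np.hypot(*t).round())
for lid,t in(([452,42],-40),([452.5,-125],40),([496,-236],0)):
    for p in (np.array(lid)-[0,41],T(t,-100),T(t,-15)): print(p.round(),r.solve_ik([*p,Z],quat([0,1])) is not None,end=' ')
E
```

```text
[483.  321.9] -11.4 [[571.0, 371.0], [421.0, 398.0], [544.0, 247.0], [397.0, 278.0]]
sizes [152, 150, 127, 123] want 158 154 124 124
[448. 349.] 568.0
[526. 334.] 623.0
[479. 304.] 568.0
[452   1] True [424. 232.] True [441. 315.] True [ 452. -166.] True [502. 216.] True [519. 299.] True [ 496 -277] True [463. 224.] True [480. 307.] True
```

Run:
```python
from h import *
o,yaw,X,Y,w=tray(); T=lambda x,y:o+x*X+y*Y
tr=lambda p:np.round([(p-o)@X,(p-o)@Y]).tolist()
r.clamp(20)
lid=np.array([452,42.]);
for i,g in enumerate([lid+[-6,70],T(-33,-95),T(-40,-20)]):
    f=push(lid,g,above=i==0); p,n=find(g)
    s=r.sense(); print(i,"goal",g.round(),"found",p,n,f,round(s["time"],1),s["eef_pos"],s["grip_width"])
    if p is None or np.hypot(*(p-g))>25: break
    lid=p; print(tr(p))
cv2.imwrite("pics/a.png",r.grab_frame("top")[0][150:270,100:400])
```

```text
0 goal [446. 112.] found None 0 [0.3 0.  0.3] 5.8 [450.15147222  63.61177067   4.99058935] 0.27621486717431243
```

Run:
```python
from h import *
t=r.grab_frame("top")[0][150:270,100:400]; s=r.grab_frame("side")[0][80:240,220:380]; print([ (round(o["confidence"],2),np.round(o["location"])) for o in r.trace("side","lid1")])
cv2.imwrite("pics/b.png",np.vstack([cv2.resize(t,(600,240)),cv2.resize(s,(340,340)).__class__ and cv2.copyMakeBorder(cv2.resize(s,(340,340)),0,0,0,260,0)]))
```

```text
[(0.55, array([214., 337.])), (0.51, array([307., 343.])), (0.48, array([235., 338.])), (0.41, array([191., 300.]))]
```

View pics/b.png

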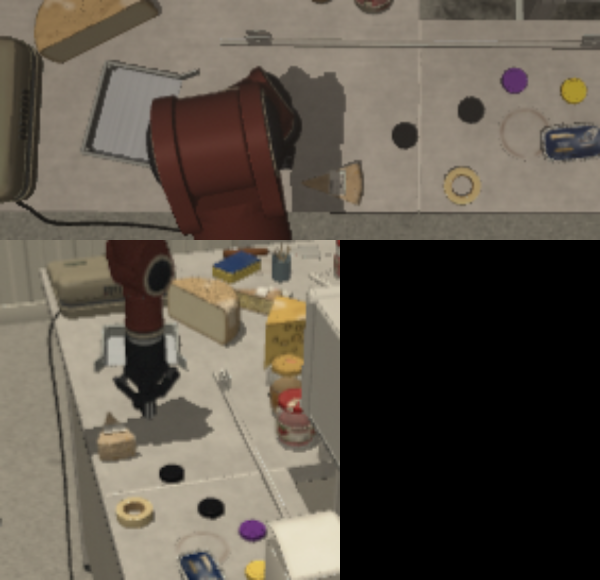

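The arm hides the lid from the top and side cameras: the gripper is at (265,120) in the top crop and the lid is ahead of it. I'll use the wrist camera instead.

```bash
cat >> h.py <<'E'
def findw(exp,rad=45,save=None):
    c=r.calibration("wrist"); im,d=r.grab_frame("wrist")
    if save: cv2.imwrite(save,im)
    v,u=np.nonzero((im.max(2)<75)&(d>0)); w=world("wrist",np.c_[u,v],depth=d[v,u])
    k=(w[:,2]>8)&(w[:,2]<20)&(np.hypot(*(w[:,:2]-exp).T)<rad)
    if k.sum()<60: return None,k.sum()
    (cx,cy),R=cv2.minEnclosingCircle(w[k][:,:2].astype(np.float32))
    return np.array([cx,cy]),(int(k.sum()),round(R,1),np.percentile(w[k],[1,99],axis=0).round().tolist())
E
python3 - <<'E'
from h import *
print(findw(np.array([446,112]),save="pics/w.png"))
E
```

```text
(array([446.95925903, 102.12818909]), (6733, 34.8, [[431.0, 70.0, 11.0], [470.0, 135.0, 18.0]]))
```

View pics/w.png

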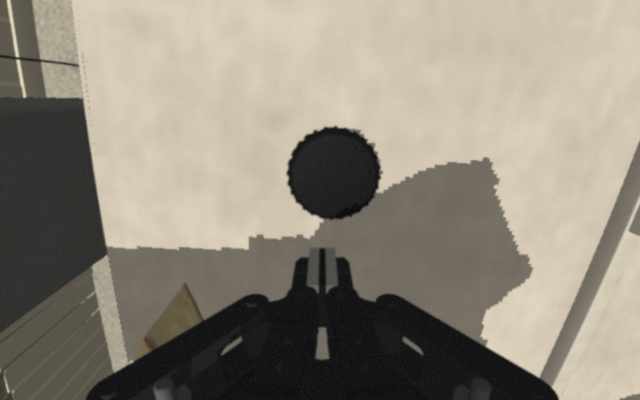

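The wrist view shows the lid ahead of the fingers at (334,172), with the fingertips at (322,255). I'll limit detection to rows above 240 and take the blob's centroid.

```bash
cat >> h.py <<'E'
def findw(exp,rad=50):
    c=r.calibration("wrist"); im,d=r.grab_frame("wrist")
    m=(im[:242].max(2)<75)&(d[:242]>0); v,u=np.nonzero(m); w=world("wrist",np.c_[u,v],depth=d[v,u])
    k=(w[:,2]>7)&(w[:,2]<22)&(np.hypot(*(w[:,:2]-exp).T)<rad)
    mm=np.zeros(m.shape,np.uint8); mm[v[k],u[k]]=1
    n,l,st,ct=cv2.connectedComponentsWithStats(mm)
    if n<2: return None,0
    i=1+st[1:,4].argmax(); return world("wrist",ct[i],14)[0,:2],st[i,2:].tolist()
def run(lid,goals,tr,first=True):
    for i,g in enumerate(goals):
        g=np.asarray(g,float); push(lid,g,above=first and i==0); p,n=findw(g)
        s=r.sense(); print(i,"goal",g.round(),"found",None if p is None else (p.round(1),tr(p)),n,round(s["time"],1))
        if p is None or np.hypot(*(p-g))>20 or n[2]<3500: return
        lid=p
    p=s["eef_pos"]; r.servo_line([p[0],p[1],110],rate=200)
E
python3 - <<'E'
from h import *
o,yaw,X,Y,w=tray(); T=lambda x,y:o+x*X+y*Y
tr=lambda p:np.round([(p-o)@X,(p-o)@Y]).tolist()
p,n=findw(np.array([446,112.])); print(p,n)
run(p,[T(-33,-95),T(-38,-20),T(-40,15)],tr,first=False)
E
```

```text
[450.3695517 115.9630978] [92, 93, 6481]
0 goal [432. 235.] found (array([429.8, 237.9]), [-36.0, -93.0]) [94, 92, 6459] 8.0
1 goal [442. 310.] found (array([441.1, 314.9]), [-40.0, -15.0]) [94, 93, 6552] 9.7
2 goal [447. 345.] found (array([448.3, 350.3]), [-40.0, 21.0]) [94, 94, 6615] 10.8
```

Run:
```python
from h import *
o,yaw,X,Y,w=tray(); T=lambda x,y:o+x*X+y*Y
tr=lambda p:np.round([(p-o)@X,(p-o)@Y]).tolist()
run(np.array([452.5,-125]),[[456,-40],[475,90],T(32,-95),T(38,-20),T(40,15)],tr)
```

```text
0 goal [456. -40.] found (array([460.1, -36.4]), [49.0, -356.0]) [94, 93, 6585] 15.4
1 goal [475.  90.] found (array([477.3,  92.2]), [40.0, -226.0]) [93, 93, 6503] 17.4
2 goal [496. 222.] found (array([496.3, 224.8]), [32.0, -93.0]) [93, 93, 6497] 19.4
3 goal [516. 295.] found (array([519.8, 298.7]), [41.0, -16.0]) [94, 93, 6543] 20.9
4 goal [525. 329.] found (array([523.2, 335.7]), [37.0, 21.0]) [93, 93, 6597] 22.1
```

Run:
```python
from h import *
o,yaw,X,Y,w=tray(); T=lambda x,y:o+x*X+y*Y
tr=lambda p:np.round([(p-o)@X,(p-o)@Y]).tolist()
run(np.array([496.2,-236]),[[495,-150],[485,-20],[475,100],T(0,-95),T(0,-24)],tr)
e=r.sense()["eef_pos"]; r.servo_line([e[0],e[1]-40,200],rate=200)
im,d=r.grab_frame("wrist"); cv2.imwrite("pics/fw.png",im)
n,l,st,ct=cv2.connectedComponentsWithStats((im[:300].max(2)<75).astype(np.uint8))
for i in range(1,n):
    if st[i,4]>500: print(st[i].tolist(),tr(world("wrist",ct[i],14)[0,:2]))
r.move_ptp([450,-150,250],quat([0,1]))
t,_=r.grab_frame("top"); cv2.imwrite("pics/ft.png",cv2.resize(t[150:270,100:400],(750,300)))
for q in("tape","cheese","tin"):print(q,[np.round(a["location"]) for a in r.trace("top",q)])
print(r.sense()["time"])
```

```text
0 goal [ 495. -150.] found (array([ 492.7, -145.6]), [102.0, -456.0]) [94, 94, 6648] 27.0
1 goal [485. -20.] found (array([482.5, -17.3]), [67.0, -333.0]) [94, 92, 6534] 28.9
2 goal [475. 100.] found (array([474.6, 102.8]), [35.0, -216.0]) [93, 92, 6509] 30.8
3 goal [464. 229.] found (array([463.4, 231.5]), [-1.0, -93.0]) [92, 92, 6453] 32.8
4 goal [478. 298.] found (array([477.3, 303.6]), [-2.0, -19.0]) [93, 93, 6524] 34.5
[237, 0, 147, 154, 1060] [-30.0, 39.0]
[330, 30, 42, 46, 1492] [36.0, 18.0]
[256, 32, 42, 46, 1500] [-39.0, 17.0]
[294, 74, 41, 42, 1300] [-2.0, -22.0]
[52, 178, 181, 122, 10987] [-190.0, -198.0]
[518, 215, 39, 29, 639] [269.0, -180.0]
[282, 248, 81, 52, 1986] [2.0, -248.0]
tape [array([197., 164.]), array([244., 326.])]
cheese []
tin [array([222., 387.])]
37.3833
```

View pics/ft.png

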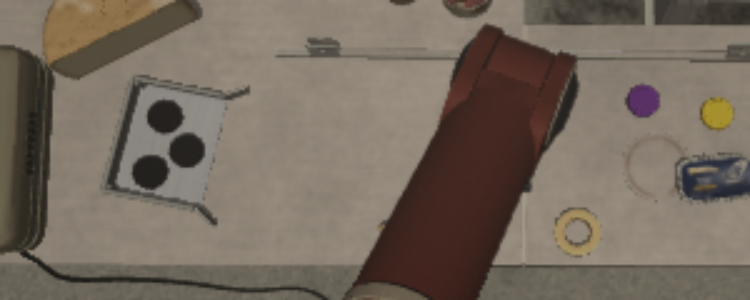

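View pics/fw.png

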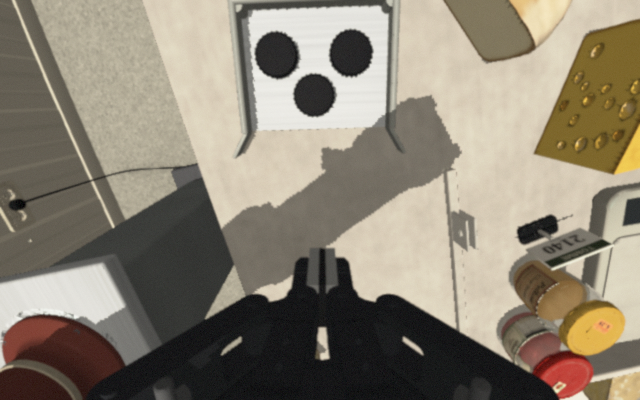

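Both views show all three lids flat inside the tray: wrist view at (277,54), (351,52) and (314,95), each well clear of the mouth. In the top view the tape and tin are where they stood. The arm hides the cheese there, but no push passed near it.

```bash
python3 -c "
from bench import r
print(r.job_done())"
```

```text
the job is handed in; nothing more can be done
None
```

I pushed all three black lids flat into the tray, each well inside the mouth, and handed the job in at about 37 s of the 69 s; the tape and tin had not moved in the last top picture, the cheese was hidden behind the arm there but no push came near it, and no verdict was returned.

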